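Hook the tongued cover board into the instrument base and lower it flat

ROBOT

A 6-joint arm with a two-finger parallel gripper is mounted at the origin on a cart in front of the work surface, level with it; the furniture and walls round the work are solid. World frame = base frame: x ahead of the robot, y to its left, z up, the work surface at z = 0. Lengths are in m, angles in rad, forces in N, time in s.
With the tool pointing down it reaches from about 0.25 to 0.775 m from the base axis. Payload 4 kg.
Tool frame: the origin (TCP) lies on the centre line of the jaws, within the pads' length; the fingertips stand 14 mm ahead of it and the grasp point (between the pads) lies 5 mm behind it (robot.tcp_to_tips is the distance from the TCP to the fingertips, in m); z points along the fingers, y is the line along which they close (so a half turn about z gives the same grasp; the last joint's range is limited). The gripper opens to 94 mm and grips with 3 to 60 N. Pads are 16 mm wide; open, the fingers measure 119 mm over their backs; the gripper's body (75 mm by 177 mm) begins 78 mm behind the grasp point.
Start: joints at [-1.247, 0.087, 1.371, -0, 1.684, -0.103], TCP at [0.228, -0.501, 0.184] pointing down, gripper open.
Joint ranges: [-3.1, 3.1], [-0.76, 2.03], [0.27, 2.55], [-1.08, 4.22], [0.17, 2.65], [-2.57, 2.57]. Speed limits (rad/s): [2.79, 2.79, 3.14, 3.14, 3.14, 3.14].

INTERFACE

Orientations are given as [roll, pitch, yaw] about the fixed x, y, z axes, in that order (R = Rz(yaw) Ry(pitch) Rx(roll)).
In Python, from bench import robot gives the robot as it stands.
- The arm moves only by the tool carry_out, never from a script. Its argument "increments" is a list of rows, each a list of 3 entries, a list of its own where there are three numbers: the closure in counts, from 0 (fully open) to 255 (shut), then the shift along the tool's x, y, z in mm, then the turn about the tool's z in degrees. In form: [[fingers, [dx, dy, dz], twist], ...]. A call has 1 to 8 rows; each row shifts and turns the commanded pose from where the row before left it, along the tool's axes as they then stand; what a row does not reach is not made up. A row lasts 1/10 s, in which the tool goes at most 50 mm and 8.59 degrees, less where a joint would pass 70% of its speed; a pose out of reach is approached as far as the arm can. A call with a gripper value outside its range is refused whole. The fingers move at their own pace and stop on an object; the grip force is fixed at half the most. Time passes only in rows, so rows that do not move let the fingers close. It gives the time, the measured TCP pose, the force, the opening and the grip force at its end, in the units of the state.
- robot.get_obs(): the state, without advancing time (a new reading comes with each control period).
- robot.snapshot(name): name is "scene" or "top" or "wrist"; returns the picture (420x560x3 uint8, blue, green, red); there is no depth.
- robot.get_calibration(name): a dict with "vfov" (degrees; the focal length in pixels is half the picture's height over the tangent of half this angle, whatever the lens; pixels are square), "cx", "cy" (the principal point, pixels), "T" (4x4, takes a point from camera to world coordinates). Camera axes: x right, y down, z forward; pixel columns grow to the right and rows downward; lengths in m; the calibration is good to about 2 mm. A picture is of the moment at which its call begins: read the wrist's pose just before it. get_calibration takes no time and is no camera call; for the wrist camera it gives the pose at the moment of the call.
- robot.close_job(): hands the job in; it is judged then, once.
The state is a dict: "time": time; "joint_positions": joint angles; "qvel": joint speeds; "joint_torque": joint torques, N m; "tool_pos": TCP position; "ee_rot": TCP orientation; "wrist_force": force on the tool from outside, world axes, zero at the start; "wrist_torque": the same for the moment, N m; "width": finger opening in m; "finger_force": force on a finger pad.
Only numpy, scipy, OpenCV 4.12 (cv2) and the standard library are available. Lean on these libraries where they do the work, as an engineer would, in place of code of your own. Each camera call takes 0.05 s, during which the arm holds its last target. There are 200 camera calls.

TASK

Close the open service bay of the low instrument base with its cover board, the one that has a thin tongue along one edge. Take it by the rib on top, angle it tongue edge down so that the tongue goes into the groove under the lip of the base's far rail, then lower the near edge behind the near stop until the board lies flat and fully home in the bay, and let go. Leave the plain-edged board where it lies.

Things in the scene. Friction and masses are not known exactly. Their poses are not given: they have to be found in the camera images.
- tongued_board: White cover board with a tongue along its +x edge, 0.2 to 0.4 kg. Body 120 (x) x 130 (y) x 22 mm; centred on top a metal grip rib 12 (x) x 80 (y) mm, 30 mm high (its top 52 mm above the underside). Origin: centre of the body's underside; +x to the tongue, z up. Starts flat, rib up, on the bench, left of the base or right of the centrifuge.
- tongue_tip (a point): Middle of the lower front edge of the board's tongue: at (88, 0, 0) mm in the board's frame, same axes. The tongue is 6 mm thick, flush with the underside, as wide as the board, and stands out 28 mm from the body.
- plain_board: The other white board: same 120 x 130 x 22 mm body and rib, but straight edges, no tongue. Stays where it lies. Origin and axes as for the tongued board.
- base: Low grey metal instrument base, fixed, 191 (x) x 170 (y) x 52 mm, bay open on top. Origin: centre of its underside, on the bench; +x to the far rail, away from the robot. In its frame: far and near ledges, on which the board rests, have their top at z 30 mm; side cheeks: inner faces y = +-75, top z 40 mm. A seated board has its origin at z 30, x between -23.5 and -7.5, y within 10 mm of 0.
- groove (a point): Middle of the groove's mouth at floor height, under the lip edge: (52.5, 0, 30) mm in the base's frame, same axes (+x goes into the groove). The groove is 17 mm high, 31 mm deep, as wide as the base; the lip above it is 5 mm thick, its top flush with the top face of a seated board.
- near_stop (a point): Middle of the upper inner edge of the near stop: (-83.5, 0, 41) mm in the base's frame, same axes; the stop rises 11 mm above the near ledge. From stop to lip edge is 136 mm: 16 mm of play for the 120 mm body.

How it is judged:
By the outcome, as a careful person would: the job done as asked, in the order asked, and still so for the second after the job is handed in, with the robot touching nothing.
It also fails if it takes over 45 s, if anything falls off the work surface, if the arm or the gripper's body presses on something with over 40 N, if the wrist force passes 120 N, or if a joint passes its speed limit or range.

## Working session

There is one attempt and no reset: what is moved stays moved. The work goes in short steps, Python scripts to look and compute and a tool call to move; the robot and the scene stay as the last step left them, time stands still between calls to the robot, and variables do not carry over. Pictures are saved under pics/ and viewed, at most 10 in all, crops included, and the job is handed in when it is done.

Besides the shell and the picture viewer there is one more tool, called after "Call:" as name(argument=value, ...), one argument or row to a line, values as JSON. carry_out: Moves the arm, as the interface text tells. Its arguments: {"type":"object","properties":{"increments":{"type":"array","items":{"type":"array"}}},"required":["increments"]}

```bash
mkdir -p pics; ls; python3 - <<'E'
from bench import robot
import cv2
o=robot.get_obs(); print(o)
print(robot.tcp_to_tips)
for n in("scene","top"):
    cv2.imwrite(f"pics/{n}0.png",robot.snapshot(n)); c=robot.get_calibration(n); print(n,c)
E
```

```text
pics
{'time': 0.0, 'joint_positions': array([-1.24709913e+00,  8.79473127e-02,  1.37222258e+00, -2.59621264e-05,
        1.68360818e+00, -1.03102105e-01]), 'qvel': array([-3.24920445e-04, -1.22214076e-03,  6.95633251e-04, -7.40036091e-04,
       -2.73431544e-04,  1.48276040e-05]), 'joint_torque': array([ 5.44071190e-05, -3.40183711e+01, -3.02425933e+01,  7.16640777e-02,
        3.31194210e-02, -1.58938155e-04]), 'tool_pos': array([ 0.22747426, -0.50010453,  0.18252451]), 'ee_rot': array([-3.13941618e+00, -1.99256197e-04,  4.26796188e-01]), 'wrist_force': array([-0.09289476,  0.04460311, -0.42234812]), 'wrist_torque': array([-0.02223563, -0.04982185,  0.01063145]), 'finger_force': 0.0, 'width': 0.09382946053305542}
0.014
scene {'vfov': 48.165282023048256, 'cx': 279.30447491408285, 'cy': 213.0162880291475, 'T': array([[-0.4366267 , -0.70712513,  0.55617548, -0.27366224],
       [-0.89944719,  0.3302266 , -0.28626061,  0.37516296],
       [ 0.01875814, -0.6252395 , -0.78020747,  1.127584  ],
       [ 0.        ,  0.        ,  0.        ,  1.        ]])}
top {'vfov': 43.58059127433983, 'cx': 280.7263433908212, 'cy': 210.57932822612054, 'T': array([[-0.00490721, -0.98909157,  0.14722017,  0.25471702],
       [-0.99971964,  0.00826268,  0.02218936, -0.03458409],
       [-0.02316374, -0.14707001, -0.98885482,  1.70825072],
       [ 0.        ,  0.        ,  0.        ,  1.        ]])}
```

View pics/scene0.png

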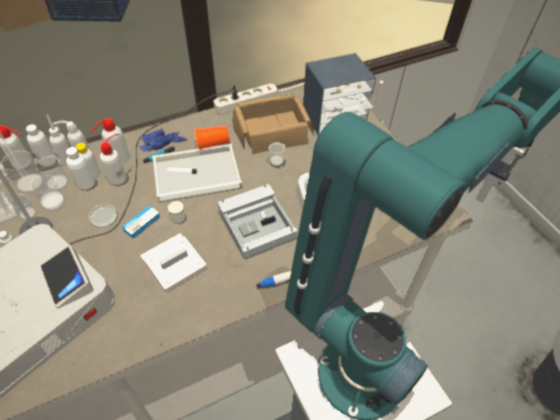

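View pics/top0.png

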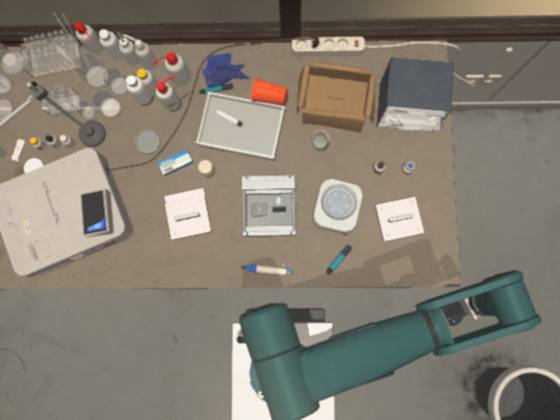

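The scene view shows the base in the middle at (257,220) and a white board at (173,260). The top view shows the base at (269,206), with white boards on the left at (187,213) and on the right at (400,218). I need enlarged crops to see which has the tongue.

```bash
python3 - <<'E'
import cv2,numpy as np
t=cv2.imread("pics/top0.png")
f=lambda x,y,w,h,s:cv2.resize(t[y:y+h,x:x+w],None,fx=s,fy=s,interpolation=cv2.INTER_CUBIC)
a=np.hstack([f(155,180,66,66,6),f(370,185,66,66,6)]); b=f(234,165,72,72,6)
# separately saved
cv2.imwrite("pics/boards.png",a); cv2.imwrite("pics/base.png",f(230,165,80,80,7))
E
```

```text
(no output)
```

View pics/boards.png

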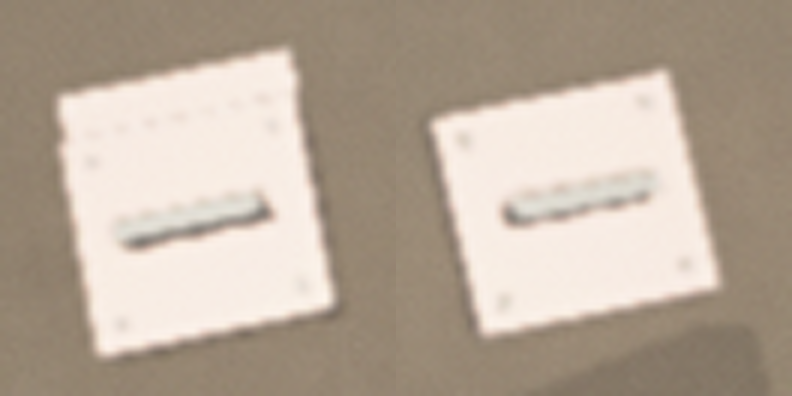

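View pics/base.png

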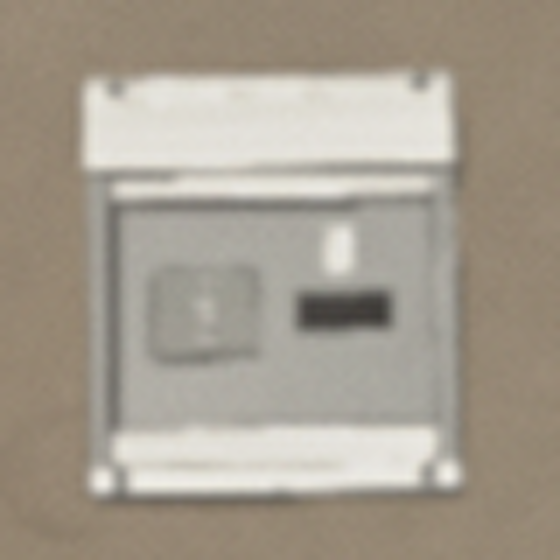

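The left board (6x crop) has the tongue on its far edge: tongue corners (58,97) and (292,48), near corners (335,305) and (100,355), rib top from (118,230) to (265,203). The right board is plain. In the base crop (7x) the far rail's outer edge runs (84,75)–(453,72), the lip edge (84,168)–(456,162), and the near edge is at about row 490.

```bash
cat > h.py <<'E'
import numpy as np,cv2
from bench import robot
from scipy.spatial.transform import Rotation as R
def ray(c,uv,z):
    f=210/np.tan(np.radians(c["vfov"])/2); T=c["T"]
    d=T[:3,:3]@np.array([(uv[0]-c["cx"])/f,(uv[1]-c["cy"])/f,1]); o=T[:3,3]
    return o+d*(z-o[2])/d[2]
def delta(target_xy,z,yaw,obs):
    """shift in tool axes (mm), twist deg, to reach target with tool down, final tool yaw = yaw"""
    r=R.from_euler("xyz",obs["ee_rot"]); d=np.array([*target_xy,z])-obs["tool_pos"]
    return r.inv().apply(d)*1000
E
python3 - <<'E'
from h import *
c=robot.get_calibration("top")
def P(u,v,s,ox,oy,z): return ray(c,((u+.5)/s-.5+ox,(v+.5)/s-.5+oy),z)
p=lambda n,q:print(n,(1000*q).round(1))
for n,u,v,z in[("tFL",58,97,.006),("tFR",292,48,.006),("nR0",335,305,0),("nL0",100,355,0),("ribL",118,230,.052),("ribR",265,203,.052)]: p(n,P(u,v,6,155,180,z))
for n,u,v,z in[("fL",84,75,.052),("fR",453,72,.052),("lipL",84,168,.052),("lipR",456,162,.052),("nL",92,490,.0),("nR",462,490,.0),("stopL",113,466,.041),("stopR",435,464,.041)]: p(n,P(u,v,7,230,165,z))
E
```

```text
tFL [561.  388.8   6. ]
tFR [587.2 259.7   6. ]
nR0 [445.2 234.8   0. ]
nL0 [418.7 363.2   0. ]
ribL [480.4 343.2  52. ]
ribR [494.3 264.8  52. ]
fL [617.5 128.4  52. ]
fR [617.2 -41.6  52. ]
lipL [573.9 128.1  52. ]
lipR [575.1 -42.7  52. ]
nL [430.7 128.5   0. ]
nR [429.5 -44.3   0. ]
stopL [437.4 115.1  41. ]
stopR [437.3 -31.9  41. ]
```

Call:
carry_out(
  increments=[
    [0,[0,0,-45],6.4],
    [0,[0,0,-45],6.45],
    [0,[24,-43,0],0],
    [0,[24,-43,0],0],
    [0,[24,-43,0],0],
    [0,[24,-43,0],0],
    [0,[24,-43,0],0],
    [0,[24,-43,0],0],
  ],
)

```text
time: 0.9
tool_pos: [0.3168, -0.217, 0.2732]
ee_rot: [-3.141, -0.0, 0.202]
wrist_force: [0.7, -0.1, 0.7]
width: 0.0937
finger_force: 0.0
```

Call:
carry_out(
  increments=[
    [0,[24,-43,0],0],
    [0,[24,-43,0],0],
    [0,[24,-43,0],0],
    [0,[24,-43,0],0],
    [0,[24,-43,0],0],
    [0,[24,-43,0],0],
    [0,[24,-43,0],0],
    [0,[24,-43,0],0],
  ],
)

```text
time: 1.7
tool_pos: [0.4356, 0.1588, 0.2733]
ee_rot: [3.141, 0.0, 0.203]
wrist_force: [0.4, -0.7, 0.4]
width: 0.0938
finger_force: 0.0
```

```bash
python3 - <<'E'
from h import *
o=robot.get_obs(); print(o["time"],o["tool_pos"],o["ee_rot"],o["joint_positions"]); c=robot.get_calibration("wrist"); print(c)
print(delta((.488,.306),.26,0,o))
E
```

```text
1.7 [0.4356217  0.15877113 0.27330453] [3.14118480e+00 2.26997462e-04 2.03075281e-01] [ 2.27453594e-01 -1.05793079e-01  1.38614422e+00 -4.19809383e-04
  1.86147836e+00  1.59505432e+00]
{'vfov': 67.47805035059875, 'cx': 278.7228553526653, 'cy': 205.0310337238292, 'T': array([[ 2.02267653e-01, -9.44750070e-01, -2.57943989e-01,
         5.11146049e-01],
       [-9.79330269e-01, -1.95087023e-01, -5.34160809e-02,
         1.75118638e-01],
       [ 1.43321478e-04,  2.63416701e-01, -9.64682135e-01,
         4.73237344e-01],
       [ 0.00000000e+00,  0.00000000e+00,  0.00000000e+00,
         1.00000000e+00]])}
[  80.9984628  -133.64508777   13.23163893]
```

Call:
carry_out(
  increments=[
    [0,[27,-43,0],0],
    [0,[27,-43,0],0],
    [0,[27,-43,0],0],
    [0,[0,0,0],0],
    [0,[0,0,0],0],
  ],
)

```text
time: 2.2
tool_pos: [0.488, 0.2977, 0.2717]
ee_rot: [3.14, 0.004, 0.204]
wrist_force: [-0.6, -0.2, 0.8]
width: 0.0942
finger_force: 0.0
```

```bash
python3 - <<'E'
from h import *
import pickle
c=robot.get_calibration("wrist"); im=robot.snapshot("wrist"); cv2.imwrite("pics/w1.png",im); pickle.dump(c,open("w1.pkl","wb")); o=robot.get_obs(); print(o["tool_pos"],o["ee_rot"])
cv2.imwrite("pics/w1b.png",cv2.resize(im,(800,600),interpolation=cv2.INTER_CUBIC))
E
```

```text
[0.48800364 0.2967725  0.2728965 ] [3.14059104e+00 1.72746935e-03 2.02797672e-01]
```

View pics/w1b.png

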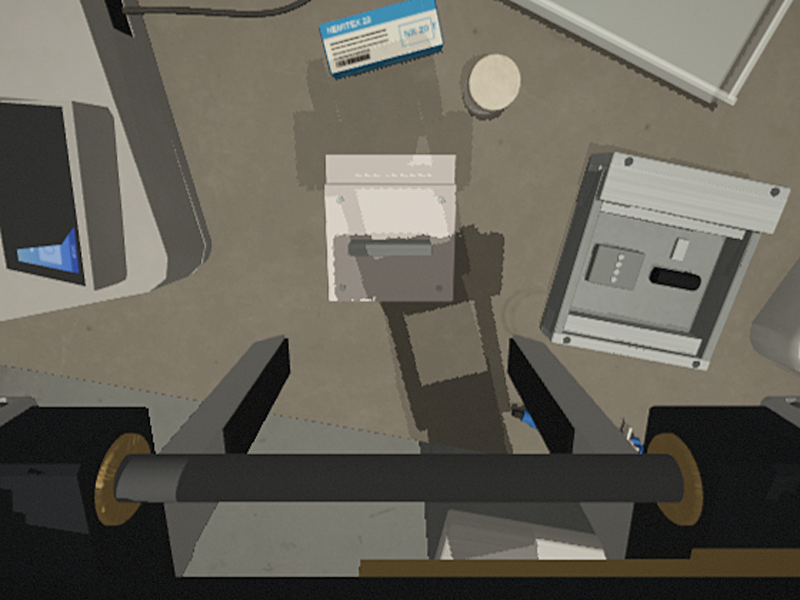

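The wrist view (800x600) shows the tongued board: tongue corners (326,155) and (456,155), near top edge (329,301)–(453,301), rib top from (350,249) to (431,249). It also shows the base: far rail top corners (612,153) and (789,187).

```bash
python3 - <<'E'
from h import *
import pickle
c=pickle.load(open("w1.pkl","rb"))
for n,u,v,z in[("tL",326,155,.006),("tR",456,155,.006),("nL",329,301,.022),("nR",453,301,.022),("ribL",350,249,.052),("ribR",431,249,.052),("bFL",612,153,.052),("bFR",789,187,.052),("lipL",600,200,.052),("lipR",776,234,.052),("scrNL",568,340,.041),("scrNR",698,364,.041)]:
    print(n,(1000*ray(c,((u+.5)*.7-.5,(v+.5)*.7-.5),z)).round(1))
E
```

```text
tL [562.5 386.8   6. ]
tR [588.7 260.7   6. ]
nL [419.4 357.7  22. ]
nR [445.7 231.1  22. ]
ribL [483.5 343.8  52. ]
ribR [499.1 269.   52. ]
bFL [616.3 130.1  52. ]
bFR [620.9 -37.4  52. ]
lipL [574.8 127.4  52. ]
lipR [578.5 -43.9  52. ]
scrNL [434.1 109.5  41. ]
scrNR [436.  -31.1  41. ]
```

Call:
carry_out(
  increments=[
    [0,[4.4,-8.8,20],-0.1],
    [0,[0,0,45],0],
    [0,[0,0,45],0],
    [0,[0,0,45],0],
    [0,[0,0,30],0],
    [0,[0,0,15],0],
    [0,[0,0,0],0],
    [0,[0,0,0],0],
  ],
)

```text
time: 3.05
tool_pos: [0.4921, 0.3064, 0.076]
ee_rot: [-3.141, -0.004, 0.203]
wrist_force: [0.8, 0.8, 0.5]
width: 0.0941
finger_force: 0.0
```

```bash
python3 - <<'E'
from h import *
o=robot.get_obs(); print(o["time"],o["tool_pos"],o["ee_rot"]);print(delta((.4905,.3063),.050,0,o))
im=robot.snapshot("wrist"); cv2.imwrite("pics/w2.png",cv2.resize(im[60:380,140:420],None,fx=1.8,fy=1.8,interpolation=cv2.INTER_CUBIC))
E
```

```text
3.05 [0.49206913 0.30644789 0.07598896] [-3.14083988 -0.00352748  0.20331619]
[-1.65833755 -0.1524351  25.98339874]
```

View pics/w2.png

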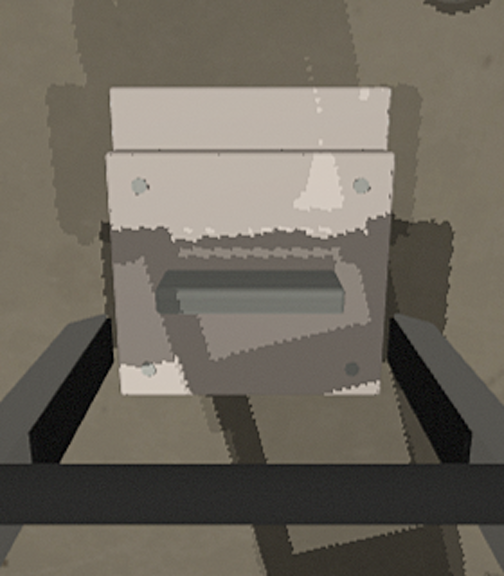

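The rib spans columns 157–344 and is centred between the fingers at column 250, with the tongue on the far side. I'm descending and closing.

Call:
carry_out(
  increments=[
    [0,[-1,0,16],0],
    [0,[0,0,10],0],
    [0,[0,0,0],0],
    [255,[0,0,0],0],
    [255,[0,0,0],0],
    [255,[0,0,0],0],
    [255,[0,0,0],0],
    [255,[0,0,0],0],
  ],
)

```text
time: 3.9
tool_pos: [0.49, 0.3065, 0.0479]
ee_rot: [-3.142, -0.0, 0.204]
wrist_force: [-0.2, -0.3, -0.5]
width: 0.0571
finger_force: 0.0
```

```bash
python3 - <<'E'
from h import *
o=robot.get_obs(); print(o["time"],o["tool_pos"],o["ee_rot"],o["width"],o["finger_force"])
im=robot.snapshot("wrist"); cv2.imwrite("pics/w3.png",cv2.resize(im[60:380,140:420],None,fx=1.8,fy=1.8,interpolation=cv2.INTER_CUBIC))
E
```

```text
3.9 [0.49000606 0.30645816 0.04790601] [-3.14154977e+00 -4.04711440e-04  2.04293142e-01] 0.057108176741600916 0.0
```

View pics/w3.png

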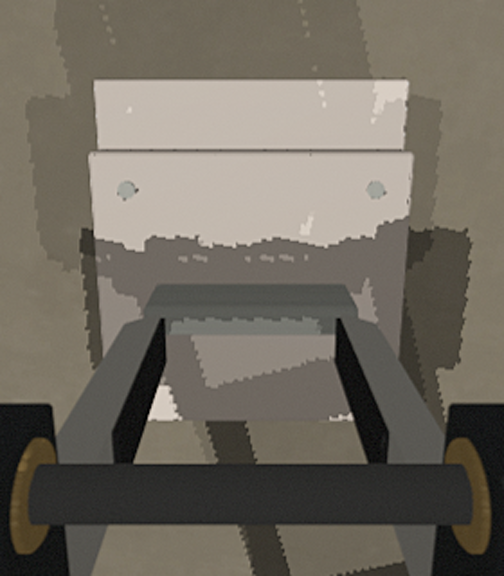

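The fingers closed beside the rib on its near side, in front of rib rows 285–333, without gripping it. I'll recompute the board's position from this view: tongue corners (95,80) and (408,80), body far edge (89,152)–(413,152).

```bash
python3 - <<'E'
from h import *
c=robot.get_calibration("wrist"); print(c["T"].round(4))
o=robot.get_obs(); r=R.from_euler("xyz",o["ee_rot"])
for n,u,v,z in[("tL",95,80,.006),("tR",408,80,.006),("bL",89,152,.022),("bR",413,152,.022),("ribFar0 L",155,285,.022),("ribtopFL",145,305,.052),("ribtopFR",360,305,.052),("ribnear",250,333,.052),("fingL",165,319,.034),("fingR",336,319,.034)]:
    p=ray(c,((u+.5)/1.8-.5+140,(v+.5)/1.8-.5+60),z)
    print(n,(1000*p).round(1),"tool:",(1000*r.inv().apply(p-o["tool_pos"])).round(1))
E
```

```text
[[ 2.035e-01 -9.446e-01 -2.575e-01  5.654e-01]
 [-9.791e-01 -1.964e-01 -5.330e-02  3.228e-01]
 [-2.000e-04  2.629e-01 -9.648e-01  2.478e-01]
 [ 0.000e+00  0.000e+00  0.000e+00  1.000e+00]]
tL [563.  386.8   6. ] tool: [ 87.8 -63.9  41.8]
tR [588.9 262.    6. ] tool: [87.9 63.5 41.8]
bL [535.9 381.3  22. ] tool: [ 60.2 -64.   25.8]
bR [561.8 256.7  22. ] tool: [60.3 63.2 25.8]
ribFar0 L [487.  347.2  22. ] tool: [  5.4 -40.5  25.8]
ribtopFL [489.1 346.3  52. ] tool: [  7.3 -39.2  -4.2]
ribtopFR [505.1 269.2  52. ] tool: [ 7.3 39.5 -4.2]
ribnear [486.2 306.4  52. ] tool: [-3.7 -0.8 -4.2]
fingL [477.8 339.6  34. ] tool: [ -5.1 -35.   13.8]
fingR [491.9 272.2  34. ] tool: [-5.1 33.9 13.8]
```

Call:
carry_out(
  increments=[
    [0,[0,0,0],0],
    [0,[0,0,0],0],
    [0,[0,0,0],0],
    [0,[0,0,0],0],
    [0,[1,0,0],0],
    [0,[0,0,4],0],
    [0,[0,0,4],0],
    [0,[0,0,2],0],
  ],
)

```text
time: 4.75
tool_pos: [0.4904, 0.3063, 0.0368]
ee_rot: [3.141, 0.001, 0.204]
wrist_force: [-0.8, 0.2, -0.4]
width: 0.0941
finger_force: 0.0
```

Call:
carry_out(
  increments=[
    [0,[0,0,1],0],
    [0,[0,0,1],0],
    [0,[0,0,1],0],
  ],
)

```text
time: 5.05
tool_pos: [0.4909, 0.3066, 0.0346]
ee_rot: [3.142, -0.0, 0.204]
wrist_force: [0.1, 0.2, -0.1]
width: 0.0942
finger_force: 0.0
```

Call:
carry_out(
  increments=[
    [0,[0,0,1.5],0],
    [0,[0,0,1.5],0],
    [0,[0,0,1.5],0],
    [0,[0,0,0],0],
  ],
)

```text
time: 5.45
tool_pos: [0.4906, 0.3065, 0.0298]
ee_rot: [3.141, 0.001, 0.204]
wrist_force: [-0.0, -0.9, 0.1]
width: 0.094
finger_force: 0.0
```

Call:
carry_out(
  increments=[
    [0,[0,0,2],0],
    [0,[0,0,2],0],
    [0,[0,0,2],0],
    [0,[0,0,2],0],
    [0,[0,0,2],0],
    [0,[0,0,2],0],
    [0,[0,0,0],0],
  ],
)

```text
time: 6.15
tool_pos: [0.4906, 0.3064, 0.0177]
ee_rot: [3.141, 0.001, 0.204]
wrist_force: [0.7, 0.1, -0.5]
width: 0.0943
finger_force: 0.0
```

Call:
carry_out(
  increments=[
    [255,[0,0,0],0],
    [255,[0,0,0],0],
    [255,[0,0,0],0],
    [255,[0,0,0],0],
    [255,[0,0,0],0],
  ],
)

```text
time: 6.65
tool_pos: [0.491, 0.3066, 0.0183]
ee_rot: [3.141, -0.0, 0.204]
wrist_force: [0.7, -1.3, 0.5]
width: 0.0795
finger_force: 30.0
```

The board is gripped, with the opening at 79.5 mm and the grip at 30 N. The fingertips turn out to sit about 23 mm behind the reported TCP. I'm lifting the board and carrying it over the base.

Call:
carry_out(
  increments=[
    [255,[0,0,-20],0],
    [255,[0,0,-40],0],
    [255,[0,0,-30],3.2],
    [255,[0,0,0],4],
    [255,[0,0,0],4],
    [255,[-2.3,20,0],0],
    [255,[-3,40,0],0],
    [255,[-3,40,0],0],
  ],
)

```text
time: 7.45
tool_pos: [0.4826, 0.2057, 0.1071]
ee_rot: [3.141, 0.002, 0.011]
wrist_force: [0.7, 0.0, -2.3]
width: 0.08
finger_force: 30.0
```

Call:
carry_out(
  increments=[
    [255,[-3,40,0],0],
    [255,[-3,40,0],0],
    [255,[-3,40,0],0],
    [255,[-2,30,0],0],
    [255,[-1,13,0],0],
    [255,[0,0,0],0],
    [255,[0,0,0],0],
  ],
)

```text
time: 8.15
tool_pos: [0.4728, 0.0443, 0.1079]
ee_rot: [-3.14, 0.0, 0.009]
wrist_force: [0.3, -0.4, -1.9]
width: 0.0796
finger_force: 30.0
```

```bash
python3 - <<'E'
from h import *
import pickle
c=robot.get_calibration("wrist"); im=robot.snapshot("wrist"); pickle.dump(c,open("w4.pkl","wb")); o=robot.get_obs(); print(o["tool_pos"],o["ee_rot"],o["width"],o["finger_force"],o["wrist_force"])
cv2.imwrite("pics/w4.png",cv2.resize(im,(800,600),interpolation=cv2.INTER_CUBIC))
E
```

```text
[0.47283079 0.04460009 0.1079538 ] [-3.14064536e+00  3.48662811e-04  9.87829602e-03] 0.07958568508700649 29.999516308307648 [ 0.26628274 -0.64983745 -2.38834915]
```

View pics/w4.png

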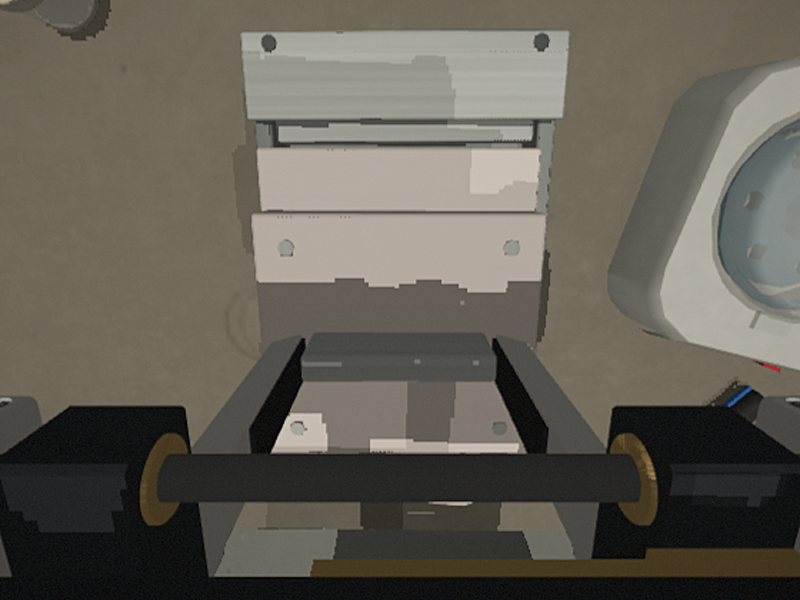

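The board is held level (tongue corners (257,150) and (538,150), body front corners (253,213) and (546,213)). The base's far rail corners are (241,31) and (569,31), and its lip edge runs (247,120)–(564,118).

```bash
python3 - <<'E'
from h import *
import pickle
c=pickle.load(open("w4.pkl","rb"))
for n,u,v,z in[("tL",257,150,.096),("tR",538,150,.096),("bL",253,213,.112),("bR",546,213,.112),("ribL",302,369,.142),("ribR",495,369,.142),("bFL",241,31,.052),("bFR",569,31,.052),("lipL",247,120,.052),("lipR",564,118,.052),]:
    print(n,(1000*ray(c,((u+.5)*.7-.5,(v+.5)*.7-.5),z)).round(1))
E
```

```text
tL [558.1 109.5  96. ]
tR [559.3 -16.8  96. ]
bL [531.6 108.3 112. ]
bR [532.8 -17.9 112. ]
ribL [472.6  83.7 142. ]
ribR [473.4   6.3 142. ]
bFL [617.6 126.7  52. ]
bFR [619.2 -40.3  52. ]
lipL [575.1 127.   52. ]
lipR [577.7 -42.2  52. ]
```

Call:
carry_out(
  increments=[
    [255,[0,2,20],0],
    [255,[0,0,15],0],
    [255,[0,0,7],0],
    [255,[0,0,0],0],
    [255,[0,0,0],0],
  ],
)

```text
time: 8.7
tool_pos: [0.4733, 0.0421, 0.0666]
ee_rot: [-3.142, -0.001, 0.01]
wrist_force: [-0.3, -0.6, -3.0]
width: 0.0795
finger_force: 30.0
```

Call:
carry_out(
  increments=[
    [255,[0,0,2],0],
    [255,[0,0,2],0],
    [255,[0,0,2],0],
    [255,[0,0,0],0],
  ],
)

```text
time: 9.1
tool_pos: [0.4727, 0.0413, 0.06]
ee_rot: [3.142, 0.0, 0.009]
wrist_force: [0.3, 0.4, -2.6]
width: 0.0797
finger_force: 30.0
```

Call:
carry_out(
  increments=[
    [255,[0,0,1],0],
    [255,[0,0,1],0],
    [255,[0,0,1],0],
    [255,[0,0,0],0],
  ],
)

```text
time: 9.5
tool_pos: [0.4739, 0.0414, 0.0585]
ee_rot: [3.141, -0.003, 0.009]
wrist_force: [0.5, -0.4, 3.7]
width: 0.0795
finger_force: 30.0
```

Call:
carry_out(
  increments=[
    [255,[0,0,1],0],
    [255,[0,0,1],0],
    [255,[0,0,0],0],
  ],
)

```text
time: 9.8
tool_pos: [0.4755, 0.0414, 0.0574]
ee_rot: [3.141, -0.006, 0.009]
wrist_force: [1.8, -0.3, 6.4]
width: 0.0799
finger_force: 30.0
```

Call:
carry_out(
  increments=[
    [255,[0,0,1],0],
    [255,[0,0,1],0],
    [255,[0,0,1],0],
    [255,[0,0,0],0],
  ],
)

```text
time: 10.2
tool_pos: [0.4773, 0.0414, 0.0556]
ee_rot: [3.141, -0.011, 0.009]
wrist_force: [4.1, 0.7, 9.0]
width: 0.0797
finger_force: 30.0
```

Call:
carry_out(
  increments=[
    [255,[0,0,1],0],
    [255,[0,0,1],0],
    [255,[0,0,0],0],
  ],
)

```text
time: 10.5
tool_pos: [0.4784, 0.0414, 0.0543]
ee_rot: [3.141, -0.013, 0.009]
wrist_force: [6.7, 0.5, 8.7]
width: 0.0794
finger_force: 30.0
```

Call:
carry_out(
  increments=[
    [255,[0,0,1],0],
    [255,[0,0,1],0],
    [255,[0,0,0],0],
    [255,[0,0,-4],0],
    [255,[0,0,-8],0],
    [255,[0,0,-15],0],
    [255,[0,0,0],0],
    [255,[0,0,0],0],
  ],
)

```text
time: 11.3
tool_pos: [0.4721, 0.0414, 0.0743]
ee_rot: [3.142, 0.002, 0.009]
wrist_force: [0.3, 0.2, -2.0]
width: 0.0799
finger_force: 30.0
```

```bash
python3 - <<'E'
from h import *
import pickle
c=robot.get_calibration("wrist"); im=robot.snapshot("wrist"); pickle.dump(c,open("w5.pkl","wb")); o=robot.get_obs(); print(o["tool_pos"],o["ee_rot"],o["width"],o["finger_force"],o["wrist_force"])
cv2.imwrite("pics/w5.png",cv2.resize(im,(800,600),interpolation=cv2.INTER_CUBIC))
E
```

```text
[0.47178823 0.04142195 0.07391259] [3.14157612e+00 2.60295914e-03 8.76946461e-03] 0.07949148144993029 29.999493956565857 [-0.81037702  0.63529976 -2.59409474]
```

View pics/w5.png

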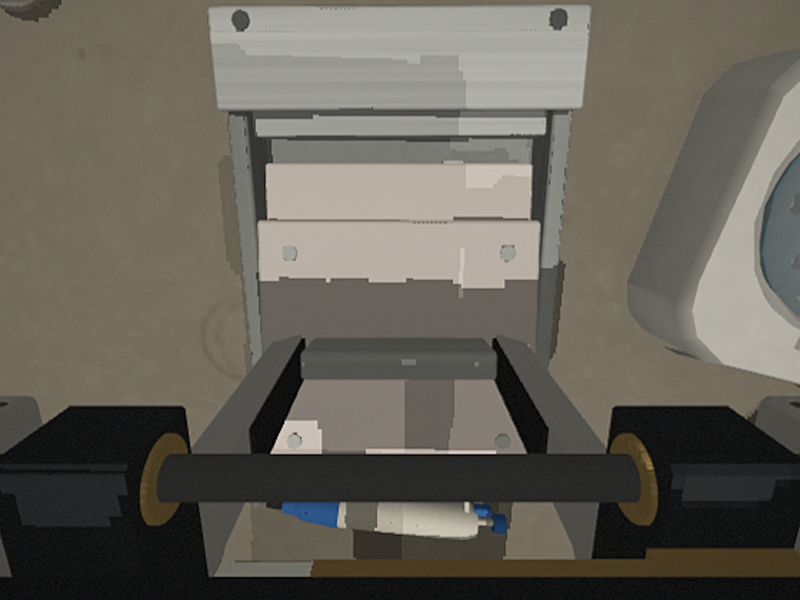

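The board is now tilted tongue down: tongue corners (267,164) and (532,164), body front corners (258,221) and (541,221), lip edge at row 108. I'll fit the tilt angle.

```bash
cat > fit.py <<'E'
from h import *
import pickle
from scipy.optimize import least_squares
B=np.array([[88,65,6],[88,-65,6],[60,65,22],[60,-65,22],[50,50,22],[50,-50,22],[-50,50,22],[-50,-50,22],[-6,40,52],[-6,-40,52]])/1e3
S={"w4":[(257,150),(538,150),(253,213),(546,213),(286,248),(511,248),(297,428),(500,428),(302,380),(495,380)],
   "w5":[(267,164),(532,164),(258,221),(541,221),(289,253),(508,253),(294,441),(502,441),(302,379),(495,379)]}
for n,px in S.items():
    c=pickle.load(open(n+".pkl","rb")); f=210/np.tan(np.radians(c["vfov"])/2); T=c["T"]; px=(np.array(px)+.5)*.7-.5
    def res(p):
        W=R.from_euler("xyz",[0,p[3],p[4]]).apply(B)+p[:3]; q=(W-T[:3,3])@T[:3,:3]
        return (f*q[:,:2]/q[:,2:]+[c["cx"],c["cy"]]-px)[[0,1,2,3,8,9]].ravel()
    s=least_squares(res,[.47,.045,.09,0,0]); print(n,(s.x[:3]*1e3).round(1),np.degrees(s.x[3:]).round(2),np.abs(s.fun).max().round(2))
    W=lambda b:((R.from_euler("xyz",[0,s.x[3],s.x[4]]).apply(np.array(b)/1e3)+s.x[:3])*1e3).round(1)
    print(" tip",W([88,0,0]),"near",W([-60,0,0]),"ribtop",W([0,0,52]))
E
python3 fit.py
```

```text
w4 [471.   45.   85.9] [1.43 0.61] 0.79
 tip [559.   45.9  83.7] near [411.   44.3  87.4] ribtop [472.3  45.  137.9]
w5 [464.3  41.9  52.2] [8.42 0.44] 0.78
 tip [551.3  42.6  39.3] near [404.9  41.5  61. ] ribtop [471.9  42.  103.6]
```

Call:
carry_out(
  increments=[
    [255,[0,0,4],0],
    [255,[0,0,4],0],
    [255,[0,0,0],0],
    [255,[6,0,0],0],
    [255,[8,0,0],0],
    [255,[8,0,0],0],
    [255,[0,0,0],0],
  ],
)

```text
time: 12.05
tool_pos: [0.4964, 0.0415, 0.0674]
ee_rot: [3.141, -0.001, 0.009]
wrist_force: [-0.7, 0.2, -1.5]
width: 0.0799
finger_force: 30.0
```

Call:
carry_out(
  increments=[
    [255,[6,0,0],0],
    [255,[6,0,0],0],
    [255,[5,0,0],0],
    [255,[0,0,0],0],
    [255,[0,0,0],0],
  ],
)

```text
time: 12.55
tool_pos: [0.5118, 0.0418, 0.0671]
ee_rot: [3.142, 0.0, 0.009]
wrist_force: [-0.8, 0.4, -2.5]
width: 0.0797
finger_force: 30.0
```

Call:
carry_out(
  increments=[
    [255,[0,0,3],0],
    [255,[0,0,3],0],
    [255,[0,0,2],0],
    [255,[0,0,2],0],
    [255,[0,0,0],0],
  ],
)

```text
time: 13.05
tool_pos: [0.5116, 0.0418, 0.0574]
ee_rot: [3.141, 0.0, 0.009]
wrist_force: [-3.0, -0.9, 2.3]
width: 0.0797
finger_force: 30.0
```

Call:
carry_out(
  increments=[
    [255,[0,0,2],0],
    [255,[0,0,2],0],
    [255,[0,0,1],0],
    [255,[0,0,0],0],
  ],
)

```text
time: 13.45
tool_pos: [0.5118, 0.0417, 0.0519]
ee_rot: [3.141, 0.0, 0.009]
wrist_force: [-2.6, 0.4, 1.8]
width: 0.0797
finger_force: 30.0
```

As expected: about 4 N at the tongue and the board is pivoting flat. I'll continue gently.

Call:
carry_out(
  increments=[
    [255,[0,0,1.5],0],
    [255,[0,0,1.5],0],
    [255,[0,0,0],0],
  ],
)

```text
time: 13.75
tool_pos: [0.5118, 0.0418, 0.0488]
ee_rot: [3.142, 0.0, 0.009]
wrist_force: [-1.3, -0.8, 1.3]
width: 0.0795
finger_force: 30.0
```

Call:
carry_out(
  increments=[
    [255,[0,0,1],0],
    [255,[0,0,1],0],
    [255,[0,0,0],0],
  ],
)

```text
time: 14.05
tool_pos: [0.5119, 0.0417, 0.0476]
ee_rot: [3.142, -0.0, 0.009]
wrist_force: [-2.5, -0.0, 4.8]
width: 0.0794
finger_force: 30.0
```

Call:
carry_out(
  increments=[
    [255,[0,0,1],0],
    [255,[0,0,1],0],
    [255,[0,0,0],0],
  ],
)

```text
time: 14.35
tool_pos: [0.512, 0.0418, 0.0476]
ee_rot: [3.141, -0.001, 0.009]
wrist_force: [-7.0, 0.4, 11.7]
width: 0.0796
finger_force: 30.0
```

Call:
carry_out(
  increments=[
    [255,[0,0,-2],0],
    [255,[0,0,0],0],
    [0,[0,0,0],0],
    [0,[0,0,0],0],
    [0,[0,0,0],0],
    [0,[0,0,0],0],
    [0,[0,0,0],0],
  ],
)

```text
time: 15.05
tool_pos: [0.5119, 0.0418, 0.0469]
ee_rot: [3.142, 0.0, 0.009]
wrist_force: [-0.4, 0.6, -0.1]
width: 0.0938
finger_force: 0.0
```

Call:
carry_out(
  increments=[
    [0,[0,0,-5],0],
    [0,[0,0,-10],0],
    [0,[0,0,-25],0],
    [0,[0,0,-40],0],
    [0,[0,0,-40],0],
    [0,[0,0,0],0],
    [0,[0,0,0],0],
  ],
)

```text
time: 15.75
tool_pos: [0.5129, 0.0417, 0.1694]
ee_rot: [3.141, -0.004, 0.009]
wrist_force: [0.0, -0.2, -0.2]
width: 0.0942
finger_force: 0.0
```

```bash
python3 - <<'E'
from h import *
import pickle
c=robot.get_calibration("wrist"); im=robot.snapshot("wrist"); pickle.dump(c,open("w6.pkl","wb")); o=robot.get_obs(); print(o["tool_pos"],o["ee_rot"],o["width"],o["wrist_force"])
cv2.imwrite("pics/w6.png",cv2.resize(im[40:290,110:443],(800,600),interpolation=cv2.INTER_CUBIC))
E
```

```text
[0.51181247 0.04174669 0.16739462] [ 3.14146715e+00 -4.89560329e-04  8.77527400e-03] 0.09373678370238585 [ 0.10991     0.21761168 -0.50155575]
```

View pics/w6.png

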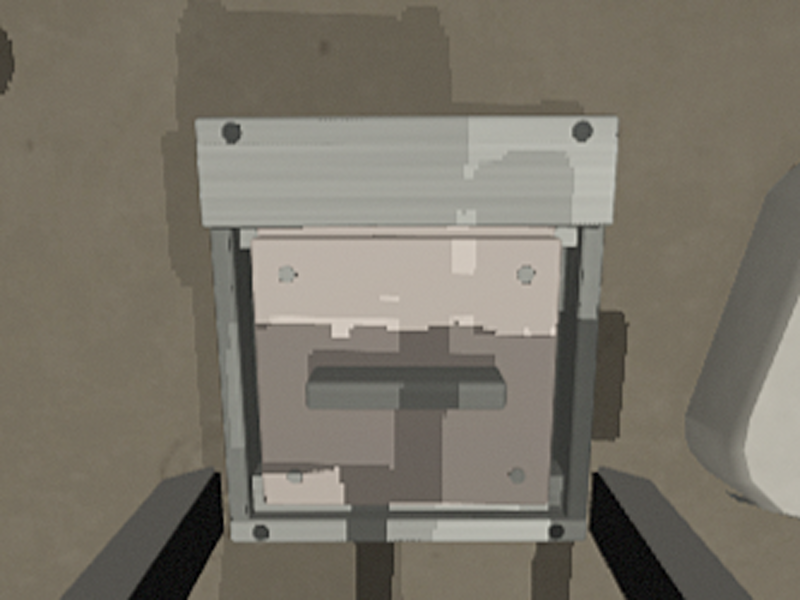

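The board lies in the bay with its tongue under the lip: top-face corners (252,237), (560,237), (264,503) and (549,503), lip edge at row 224, stop at about row 512. One numeric check of flatness before handing in.

```bash
python3 - <<'E'
from h import *
import pickle
c=pickle.load(open("w6.pkl","rb"))
for n,u,v,z in[("FL",252,237,.052),("FR",560,237,.052),("NL",264,503,.052),("NR",549,503,.052),("lipL",204,224,.052),("lipR",612,222,.052),("stopL",252,517,.041),("stopR",565,517,.041)]:
    print(n,(1000*ray(c,((u+.5)*.41625-.5+110,(v+.5)*.41667-.5+40),z)).round(1))
E
```

```text
FL [571.5 106.6  52. ]
FR [572.7 -20.3  52. ]
NL [453.5 106.3  52. ]
NR [454.7 -22.7  52. ]
lipL [576.5 126.   52. ]
lipR [578.9 -41.2  52. ]
stopL [441.6 114.4  41. ]
stopR [443.  -32.9  41. ]
```

```bash
python3 -c "
from bench import robot
print(robot.close_job())"
```

```text
the job is handed in; nothing more can be done
None
```

The tongued board lies flat in the base's bay with its tongue under the far lip, released and measured at about 6 mm from the lip and 12 mm from the stop; the plain board was not touched, and the job was handed in at about 16 s.

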